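Shut down the chilling plate and present the chilling ball to the glass

ROBOT

A 6-joint arm with a two-finger parallel gripper is mounted at the origin on a cart in front of the work surface, level with it; the furniture and walls round the work are solid. World frame = base frame: x ahead of the robot, y to its left, z up, the work surface at z = 0. Lengths are in m, angles in rad, forces in N, time in s.
With the tool pointing down it reaches from about 0.35 to 0.85 m from the base axis. Payload 8.1 kg.
Tool frame: the origin (TCP) lies at the very end of the fingers, on their centre line; the grasp point (between the pads) lies 19 mm behind it; z points along the fingers, y is the line along which they close (so a half turn about z gives the same grasp; the last joint's range is limited). The gripper opens to 93 mm and grips with 3 to 60 N. Pads are 15 mm wide; open, the fingers measure 128 mm over their backs; the gripper's body (75 mm by 188 mm) begins 65 mm behind the grasp point.
Start: joints at [-1.249, 0.13, 1.488, -0, 1.523, -0.085], TCP at [0.237, -0.551, 0.219] pointing down, gripper open.
Joint ranges: [-2.96, 2.96], [-0.89, 2.26], [0.02, 2.5], [-1.34, 4.48], [0, 2.73], [-2.66, 2.66]. Speed limits (rad/s): [2.39, 2.39, 2.79, 3.14, 3.14, 3.14].

INTERFACE

Orientations are given as a rotation vector (axis times angle).
In Python, from plant import monitor, eyes, ticket gives the robot as it stands.
- The arm moves only by the tool arm_command, never from a script. Its argument "deltas" is a list that holds one entry, the list of rows, each a list of 6 numbers: the shift along the world's x, y, z in cm, then the turn, a rotation vector about the world's x, y, z in degrees. In form: [[[tx, ty, tz, rx, ry, rz], ...]]. A call has 1 to 12 rows; each row shifts and turns the commanded pose from where the row before left it; what a row does not reach is not made up. A row lasts 1/12 s, in which the tool goes at most 41.7 mm and 7.16 degrees, less where a joint would pass 70% of its speed; a pose out of reach is approached as far as the arm can. A call is refused whole if a number of a shift passes 4.17 or a number of a turn 7.16, either way. A call with a gripper value outside its range is refused whole. "gripper" is the opening, from -1 (shut) to 1 (fully open), set as the call begins (left out, the last holds). The fingers move at their own pace and stop on an object; "squeeze" is the grip in N (left out, the last holds). Time passes only in rows, so rows that do not move let the fingers close. It gives the time, the measured TCP pose, the force, the opening and the grip force at its end, in the units of the state.
- monitor.read_state(): the state, without advancing time (a new reading comes with each control period).
- eyes.read_camera(name): name is "side" or "top" or "wrist"; returns the picture (480x640x3 uint8, blue, green, red); there is no depth.
- eyes.camera_model(name): a dict with "fx", "fy", "cx", "cy" (pixels), "rvec" (rotation vector, rad) and "tvec" (3), from world to camera coordinates, as OpenCV has them. Camera axes: x right, y down, z forward; pixel columns grow to the right and rows downward; lengths in m; the calibration is good to about 2 mm. A picture is of the moment at which its call begins: read the wrist's pose just before it. camera_model takes no time and is no camera call; for the wrist camera it gives the pose at the moment of the call.
- ticket.close_job(): hands the job in; it is judged then, once.
The state is a dict: "t": time; "q": joint angles; "dq": joint speeds; "joint_torque": joint torques, N m; "tool_pos": TCP position; "orientation": TCP orientation; "force": force on the tool from outside, world axes, zero at the start; "wrist_torque": the same for the moment, N m; "opening": finger opening in m; "gripper_force": force on a finger pad.
Only numpy, scipy, OpenCV 4.12 (cv2) and the standard library are available. Lean on these libraries where they do the work, as an engineer would, in place of code of your own. Each camera call takes 0.05 s, during which the arm holds its last target. There are 200 camera calls.

TASK

Shut down the chilling plate by pressing the three round keys of its control box fully down one at a time, from the smallest to the largest, letting each come up before the next. Then lift the dish with the steel ball straight up off the plate by the bar of its handle, and only then turn it, level, about a quarter turn until its pouring lip points at the drinking glass, the ball always staying in the middle. Finish still holding the dish by its bar, level and still, 5 to 10 cm above the plate (do not put it down or let go), and leave the glass and the other things where they stand.

Things in the scene. Friction and masses are not known exactly. Their poses are not given: they have to be found in the camera images.
- chill_plate: Fixed chilling plate: low black square block, 160 x 160 x 30 mm, with a round aluminium top 144 mm across; the dish stands on it. Origin: centre of its underside, on the worktop; z up; its top is at z = 0.030.
- control_box: Fixed control box of the chilling plate: black box with aluminium face, 85 x 205 x 30 mm, lying flat, three round aluminium keys in a row along its y axis, 65 mm apart, facing up, in an order that varies. It stands either left or right of the chilling plate. Origin: centre of its underside; z up.
- key_small_top (a point): Centre of the top face of the smallest key (round aluminium cap 16 mm across in a black collar 32 mm across). Released, the cap's top is 52 mm above the worktop and stands 10 mm above its collar; keys go straight down.
- key_medium_top (a point): Centre of the top face of the middle-sized key (round aluminium cap 26 mm across in a black collar 42 mm across). Released, the cap's top is 52 mm above the worktop and stands 10 mm above its collar; keys go straight down.
- key_large_top (a point): Centre of the top face of the largest key (round aluminium cap 38 mm across in a black collar 54 mm across). Released, the cap's top is 52 mm above the worktop and stands 10 mm above its collar; keys go straight down.
- key_small (a joint): Travel of the smallest key in m: 0 released, 0.006 fully down (spring: about 1.2 N to start moving, 4 N at the stop); counts as pressed beyond 0.0045, as released below 0.002.
- key_medium (a joint): Travel of the middle-sized key in m: 0 released, 0.006 fully down (spring: about 1.2 N to start moving, 4 N at the stop); counts as pressed beyond 0.0045, as released below 0.002.
- key_large (a joint): Travel of the largest key in m: 0 released, 0.006 fully down (spring: about 1.2 N to start moving, 4 N at the stop); counts as pressed beyond 0.0045, as released below 0.002.
- dish: Loose round steel dish on the chilling plate, 158 mm across, rim 34 mm high, about 0.3 kg. Inside: a shallow cone (9 degrees) falling to the middle, steeper beyond 60 mm radius. Its channel-shaped pouring lip points along the dish's +x, at the start roughly towards the robot. An arched handle, fixed to it, stands in its y-z plane. Origin: centre of its underside; z up.
- dish_bar (a point): Centre of the straight top bar of the dish's handle, 125 mm above the dish's underside, on its axis; same axes as the dish. The bar runs along the dish's y, 80 mm long, 12 mm thick (along the dish's x), 16 mm high; take it from above with the fingers closing along the dish's x. 62 mm free below it to the ball's top.
- dish_middle (a point): Lowest point of the dish's inside, on its axis, 10 mm above its underside.
- dish_lip (a point): Tip of the pouring lip, 110 mm from the dish's centre along its +x, 36 mm above its underside.
- ball: Loose steel chilling ball, 44 mm across, 0.12 kg, resting in the middle of the dish. Origin on its skin (turns as it rolls): use ball_center.
- ball_center (a point): Centre of the steel ball.
- glass: Loose clear drinking glass, 80 mm across, 92 mm high, upright on the worktop about 170 mm to the left or to the right of the chilling plate's centre (the candle stands on the other side). Origin: centre of its underside; z up.
- candle: Loose part-burnt candle in a glass, 72 mm across, 71 mm high, across the chilling plate from the drinking glass. Bystander. Origin: centre of its underside.
- bottle: Loose small dark bottle with a pale cap, 47 mm across, 120 mm high, behind the work. Bystander. Origin: centre of its underside.
- coasters: Loose stack of round coasters, 98 mm across, 25 mm high, behind the work. Bystander. Origin: centre of its underside.
- wine_stopper: Loose pale wine stopper standing on its cap, 34 mm across, 45 mm high, behind the work. Bystander. Origin: centre of its underside.

How it is judged:
On the way, in this order (a step that is already met when the one before it is completed fails the run):
1. the smallest key is pressed, the other two up (value of joint key_small above 0.0045 m and value of joint each of key_medium, key_large below 0.002 m), for 0.05 s.
2. then the middle-sized key, the other two up (value of joint key_medium above 0.0045 m and value of joint each of key_small, key_large below 0.002 m), for 0.05 s.
3. then the largest key, the other two up (value of joint key_large above 0.0045 m and value of joint each of key_small, key_medium below 0.002 m), for 0.05 s.
4. the dish is lifted at least 25 mm clear of the chilling plate, level, with the ball in the middle and the lip not yet turned to the glass (z of dish in the frame of chill_plate above 0.055 m and angle between dish's own z axis and vertical below 0.12 rad and horizontal distance between ball_center and dish_middle below 0.018 m and z of ball_center in the frame of dish below 0.045 m and x of glass in the frame of dish below 0.115 m and value of joint each of key_small, key_medium, key_large below 0.002 m), for 0.1 s.
At the end, for the whole second after the job is handed in: The fingers hold the dish still, 30 to 130 mm clear above the plate and within 60 mm of over its centre, level within 0.08 rad, the glass ahead of the lip within 30 mm of its line, the ball within 15 mm of the middle, keys up, glass and bystanders within 15 mm of their places (z of dish in the frame of chill_plate between 0.06 and 0.16 m and horizontal distance between dish and chill_plate below 0.06 m and angle between dish's own z axis and vertical below 0.08 rad and horizontal distance between ball_center and dish_middle below 0.015 m and z of ball_center in the frame of dish below 0.045 m and x of glass in the frame of dish above 0.1 m and y of glass in the frame of dish between -0.03 and 0.03 m and contact force between the fingers and dish above 2 N and linear speed of dish below 0.02 m/s and angular speed of dish below 0.15 rad/s and linear speed of ball below 0.04 m/s and value of joint each of key_small, key_medium, key_large below 0.002 m and angle between glass's own z axis and vertical below 0.05 rad and distance of each of glass, candle, bottle, coasters, wine_stopper from where it was at the start of the episode below 0.015 m); the arm keeps its last pose, push and grip.
It fails at once if the ball leaves the middle of the dish (more than 20 mm off) (horizontal distance between ball_center and dish_middle above 0.02 m or not (z of ball_center in the frame of dish below 0.045 m)).
It fails at once if the dish is tilted by more than 0.2 rad (angle between dish's own z axis and vertical above 0.2 rad).
It fails at once if two keys are pressed at once (value of joint each of key_small, key_medium above 0.003 m or value of joint each of key_medium, key_large above 0.003 m or value of joint each of key_small, key_large above 0.003 m).
It fails at once if the glass, the candle or another bystander is moved by more than 15 mm (distance of any of glass, candle, bottle, coasters, wine_stopper from where it was at the start of the episode above 0.015 m).
It also fails if it takes over 67 s, if anything falls off the work surface, if the arm or the gripper's body presses on something with over 40 N, if the wrist force passes 120 N, or if a joint passes its speed limit or range.

## Working session

There is one attempt and no reset: what is moved stays moved. The work goes in short steps, Python scripts to look and compute and a tool call to move; the robot and the scene stay as the last step left them, time stands still between calls to the robot, and variables do not carry over. Pictures are saved under pics/ and viewed, at most 10 in all, crops included, and the job is handed in when it is done.

Besides the shell and the picture viewer there is one more tool, called after "Call:" in YAML: its name, and indented under it one key for each argument. arm_command: Moves the arm, as the interface text tells. Its arguments: {"type":"object","properties":{"deltas":{"type":"array"},"gripper":{"type":"number"},"squeeze":{"type":"number"}},"required":["deltas"]}

```bash
mkdir -p pics
cat > h.py <<'E'
import numpy as np, cv2
from plant import monitor, eyes, ticket
def ray(m,u,v):
    R=cv2.Rodrigues(np.array(m["rvec"],float))[0]; t=np.array(m["tvec"],float).ravel()
    d=R.T@np.array([(u-m["cx"])/m["fx"],(v-m["cy"])/m["fy"],1.]); return -R.T@t,d
def onz(m,u,v,z):
    o,d=ray(m,u,v); return o+d*(z-o[2])/d[2]
def proj(m,P):
    K=np.array([[m["fx"],0,m["cx"]],[0,m["fy"],m["cy"]],[0,0,1.]])
    return cv2.projectPoints(np.array(P,float).reshape(-1,3),np.array(m["rvec"],float),np.array(m["tvec"],float),K,None)[0].reshape(-1,2)
E
python3 - <<'E'
from h import *
for n in("top","side"):
    im=eyes.read_camera(n); cv2.imwrite(f"pics/{n}0.png",im); m=eyes.camera_model(n); print(n,m, ray(m,320,240))
s=monitor.read_state(); print(s)
E
```

```text
top {'fx': 457.02237885440684, 'fy': 457.02237885440684, 'cx': 319.4792363142967, 'cy': 237.5296817316087, 'rvec': array([ 2.16757165, -2.20697025,  0.07200372]), 'tvec': array([-0.05354537,  0.52516024,  1.14483779])} (array([ 0.44699314, -0.06298193,  1.17709148]), array([ 0.06093923, -0.00105357, -0.99815621]))
side {'fx': 460.94400565546243, 'fy': 460.94400565546243, 'cx': 316.1291621318797, 'cy': 245.3508448771742, 'rvec': array([ 0.77963934, -2.25549606,  1.47117326]), 'tvec': array([0.38225713, 0.28226926, 0.76623156])} (array([-0.04504215,  0.70196663,  0.56402243]), array([ 0.54685506, -0.73700129, -0.3974719 ]))
{'t': 0.1, 'q': array([-1.24938899e+00,  1.31068358e-01,  1.48916431e+00, -6.55308421e-06,
        1.52299919e+00, -8.54029620e-02]), 'dq': array([ 0.00106731, -0.00061831, -0.00359284,  0.00111741, -0.00175493,
        0.00161087]), 'joint_torque': array([ 2.34613704e-03, -5.61342359e+01, -4.93096411e+01,  7.71766459e-02,
        2.91069690e-02, -6.28233806e-05]), 'tool_pos': array([ 0.23726417, -0.55053998,  0.217706  ]), 'orientation': array([-3.07523322e+00, -6.34290642e-01,  3.13182047e-04]), 'force': array([-0.38255326,  0.04910695,  0.43385301]), 'wrist_torque': array([-0.00322881, -0.01525179, -0.00220942]), 'gripper_force': 0.0, 'opening': 0.09278471885216544}
```

View pics/top0.png

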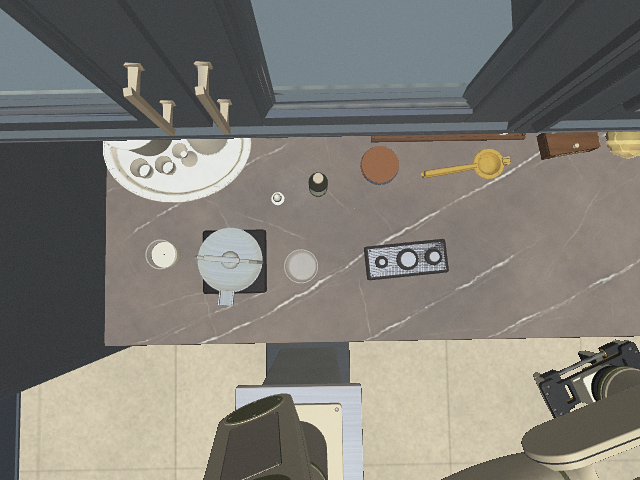

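View pics/side0.png

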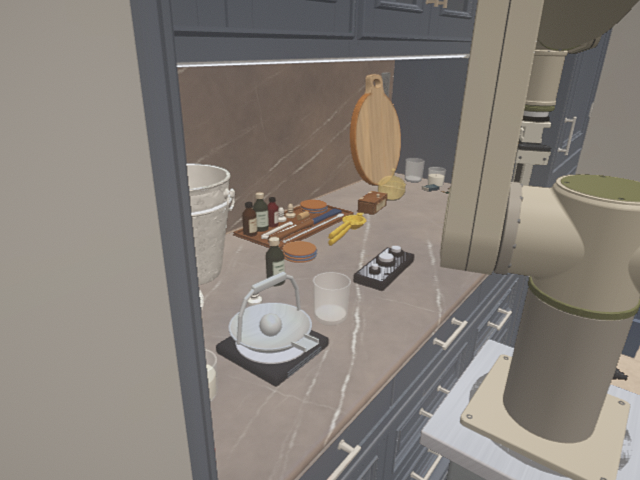

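Top view: control box with the small key at about (382,262), large (408,259), medium (434,257). The glass is at (301,266), dish at about (230,259) with its lip at (226,298), and the candle at (161,254). I'll enlarge the crops for precision.

Run:
```python
from h import *
im=cv2.imread("pics/top0.png"); m=eyes.camera_model("top")
a=cv2.resize(im[225:310,185:325],None,fx=5.5,fy=5.5,interpolation=cv2.INTER_CUBIC)[:, :770]
b=cv2.resize(im[232:286,355:460],None,fx=5.5,fy=5.5,interpolation=cv2.INTER_CUBIC)
b=cv2.copyMakeBorder(b,0,0,0,770-b.shape[1],cv2.BORDER_CONSTANT)
c=np.vstack([a,b]); c=cv2.resize(c,None,fx=.75,fy=.75) ; cv2.imwrite("pics/crop.png",c); print(c.shape)
for n,u,v,z in[("small",382,262,.052),("large",408,259,.052),("med",434,257,.052),("glassbase",301,266,.0),("glassrim",301,266,.092),("candle",161,254,.07),("bar",231,260,.155),("plate",236,262,.03),("lip",226,303,.066)]:
    print(n,onz(m,u,v,z).round(4))
g=cv2.cvtColor(im,cv2.COLOR_BGR2GRAY)
# keys: bright blobs in black collars
roi=g[240:280,365:450]; 
mask=(cv2.cvtColor(im,cv2.COLOR_BGR2HSV)[...,2]<60).astype(np.uint8)[222:300,195:275]
k=cv2.findContours(mask,cv2.RETR_EXTERNAL,cv2.CHAIN_APPROX_NONE)[0]
k=np.vstack([x for x in k if cv2.contourArea(x)>15])+np.array([[195,222]]); 
print(cv2.minAreaRect(k), cv2.boxPoints(cv2.minAreaRect(k)))
```

```text
(574, 578, 3)
small [ 0.4588 -0.2156  0.052 ]
large [ 0.465  -0.2797  0.052 ]
med [ 0.4687 -0.3438  0.052 ]
glassbase [ 0.4528 -0.0142  0.    ]
glassrim [ 0.4523 -0.018   0.092 ]
candle [0.4876 0.3216 0.07  ]
bar [0.4682 0.1356 0.155 ]
plate [0.4656 0.1474 0.03  ]
lip [0.3666 0.1655 0.066 ]
((234.11727905273438, 261.42578125), (62.36327362060547, 63.624820709228516), 88.63607025146484) [[201.57166 231.01021]
 [265.17847 229.49574]
 [266.6629  291.84137]
 [203.05609 293.35583]]
```

View pics/crop.png

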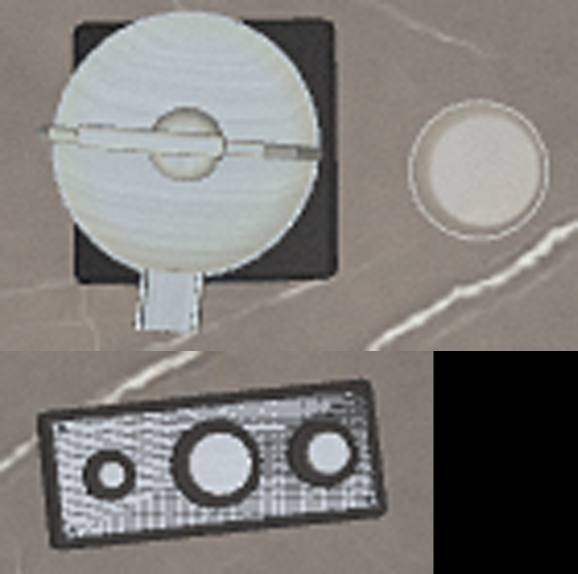

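Enlarged crop (scale 4.125): small key at (382.2,262.2), large (408.3,259.2), medium (434.3,256.8). The dish rim is centred at about (230.3,259.7), the lip tip at about (225.7,298–304), and the glass rim at (301.4,266.2). The small–large and large–medium spacings come out near 64–65 mm, as they should. I'll shut the gripper and travel to the small key.

Call:
arm_command:
  deltas:
    - [[0.9,1.4,0,0,0,0],[1.8,2.8,-0.5,0,0,0],[1.9,2.9,-1,0,0,0],[1.9,2.9,-1,0,0,0],[1.9,2.9,-1,0,0,0],[1.9,2.9,-1,0,0,0],[1.9,2.9,-1,0,0,0],[1.9,2.9,-1,0,0,0],[1.9,2.9,-1,0,0,0],[1.9,2.9,-1,0,0,0],[1.9,2.9,-1,0,0,0],[1.9,2.9,-0.5,0,0,0]]
  gripper: -1

```text
t: 1.1
tool_pos: [0.4542, -0.2169, 0.1169]
orientation: [-3.075, -0.634, 0.002]
force: [-0.5, 0.1, -0.8]
opening: 0.0176
gripper_force: 0.0
```

Run:
```python
from h import *
m=eyes.camera_model("top")
for n,u,v,z in[("small",382.2,262.2,.052),("large",408.3,259.2,.052),("med",434.3,256.8,.052),("glass",301.4,266.2,.092),("dish",230.3,259.7,.064),("lip",225.7,303,.066),("bar",231,260,.155)]:
    print(n,onz(m,u,v,z).round(4))
s=monitor.read_state(); print(s["tool_pos"],s["orientation"],s["force"])
```

```text
small [ 0.4583 -0.216   0.052 ]
large [ 0.4645 -0.2804  0.052 ]
med [ 0.4692 -0.3445  0.052 ]
glass [ 0.4518 -0.0189  0.092 ]
dish [0.4709 0.155  0.064 ]
lip [0.3666 0.1662 0.066 ]
bar [0.4682 0.1356 0.155 ]
[ 0.45416272 -0.21692     0.11692025] [-3.07545629e+00 -6.34212281e-01  2.46392684e-03] [-0.5135926   0.12227147 -0.83979706]
```

Call:
arm_command:
  deltas:
    - [[0.4,0.1,0,0,0,0],[0,0,-1.5,0,0,0],[0,0,-2,0,0,0],[0,0,-1.5,0,0,0],[0,0,-0.9,0,0,0],[0,0,0,0,0,0],[0,0,0,0,0,0],[0,0,-0.4,0,0,0],[0,0,-0.4,0,0,0],[0,0,-0.2,0,0,0],[0,0,0,0,0,0],[0,0,0,0,0,0]]

```text
t: 2.1
tool_pos: [0.4589, -0.2185, 0.0502]
orientation: [3.076, 0.634, 0.001]
force: [0.3, -0.9, 1.7]
opening: 0.0009
gripper_force: 1.0
```

Call:
arm_command:
  deltas:
    - [[0,0.2,-0.2,0,0,0],[0,0,-0.1,0,0,0],[0,0,0,0,0,0],[0,0,0,0,0,0]]

```text
t: 2.43
tool_pos: [0.4589, -0.2162, 0.047]
orientation: [3.076, 0.635, 0.001]
force: [0.7, -2.0, 2.9]
opening: 0.0004
gripper_force: 1.7
```

Call:
arm_command:
  deltas:
    - [[0,0,-0.15,0,0,0],[0,0,0,0,0,0],[0,0,0,0,0,0]]

```text
t: 2.68
tool_pos: [0.4589, -0.2162, 0.0461]
orientation: [3.076, 0.635, 0.001]
force: [-1.7, 1.3, 11.3]
opening: 0.0002
gripper_force: 5.4
```

Stop reached (11 N at z=0.0461). On to the medium key.

Call:
arm_command:
  deltas:
    - [[0,0,1,0,0,0],[0,0,2,0,0,0],[0.2,-2,0,0,0,0],[0.3,-4,0,0,0,0],[0.3,-4,0,0,0,0],[0.2,-2.8,0,0,0,0],[0,0,0,0,0,0],[0,0,-1.5,0,0,0],[0,0,-0.8,0,0,0],[0,0,0,0,0,0],[0,0,0,0,0,0]]

```text
t: 3.6
tool_pos: [0.4676, -0.3427, 0.0513]
orientation: [-3.074, -0.635, 0.003]
force: [-0.7, 1.4, 1.0]
opening: 0.0003
gripper_force: 0.7
```

Call:
arm_command:
  deltas:
    - [[0.1,-0.2,-0.2,0,0,0],[0,0,-0.2,0,0,0],[0,0,-0.15,0,0,0],[0,0,0,0,0,0],[0,0,0,0,0,0]]

```text
t: 4.02
tool_pos: [0.47, -0.346, 0.0472]
orientation: [3.076, 0.635, 0.001]
force: [1.2, 2.1, 4.1]
opening: 0.0005
gripper_force: 1.7
```

Call:
arm_command:
  deltas:
    - [[0,0,-0.2,0,0,0],[0,0,0,0,0,0],[0,0,0,0,0,0]]

```text
t: 4.27
tool_pos: [0.4701, -0.3461, 0.0461]
orientation: [3.076, 0.635, 0.002]
force: [-1.1, 4.2, 12.6]
opening: 0.0007
gripper_force: 6.4
```

Medium is at its stop too. Next the large key at (0.4645,-0.2804).

Call:
arm_command:
  deltas:
    - [[0,0,1,0,0,0],[0,0,2,0,0,0],[0,1,0,0,0,0],[-0.2,2.4,0,0,0,0],[-0.2,2.2,0,0,0,0],[-0.1,1,0,0,0,0],[0,0,0,0,0,0],[0,0,-1.5,0,0,0],[0,0,-0.8,0,0,0],[0,0,-0.2,0,0,0],[0,0,-0.2,0,0,0],[0,0,0,0,0,0]]

```text
t: 5.27
tool_pos: [0.464, -0.2803, 0.0473]
orientation: [-3.076, -0.634, 0.002]
force: [-1.7, 1.7, 3.0]
opening: 0.0004
gripper_force: 1.6
```

Call:
arm_command:
  deltas:
    - [[0,0,-0.15,0,0,0],[0,0,-0.15,0,0,0],[0,0,0,0,0,0],[0,0,0,0,0,0]]

```text
t: 5.6
tool_pos: [0.4646, -0.2806, 0.0461]
orientation: [3.076, 0.634, 0.0]
force: [-6.2, 2.9, 12.8]
opening: 0.0006
gripper_force: 6.5
```

Call:
arm_command:
  deltas:
    - [[0,0,1,0,0,0],[0,0,3,0,0,0],[0,0,4,0,0,0],[0,0,4,0,0,0],[0,0,4,0,0,0],[0,2,3,0,0,5],[0,3,2,0,0,5],[0,3.5,1,0,0,5],[0,3.5,0,0,0,5],[0,3.5,0,0,0,5],[0,3.5,0,0,0,5],[0,3.5,0,0,0,5]]
  gripper: 1

```text
t: 6.6
tool_pos: [0.4644, -0.0537, 0.2653]
orientation: [2.74, 1.535, 0.002]
force: [0.1, 0.4, 0.2]
opening: 0.0759
gripper_force: 0.0
```

Call:
arm_command:
  deltas:
    - [[0,3.5,0,0,0,5],[0,3.5,0,0,0,5],[0,3.5,0,0,0,5],[0,3.5,0,0,0,5],[0.3,3.5,0,0,0,4],[0.3,2,0,0,0,0],[0,0.5,0,0,0,0],[0,0,0,0,0,0],[0,0,0,0,0,0],[0,0,0,0,0,0]]

```text
t: 7.43
tool_pos: [0.4705, 0.1438, 0.2647]
orientation: [2.367, 2.066, -0.0]
force: [0.5, -0.2, -0.2]
opening: 0.0929
gripper_force: 0.0
```

Run:
```python
from h import *
m=eyes.camera_model("wrist"); im=eyes.read_camera("wrist"); cv2.imwrite("pics/w1.png",im)
s=monitor.read_state(); print(s["tool_pos"],s["orientation"],s["q"],m,ray(m,320,240))
P=[[.47,.155,.155],[.47,.155,.064],[.3666,.1662,.066]]
print(proj(m,P))
```

```text
[0.47055807 0.1436725  0.26474678] [ 2.36700973e+00  2.06504396e+00 -1.56044020e-04] [ 1.92380524e-01 -1.80176242e-01  1.71025362e+00 -3.89310476e-04
  1.61140478e+00  3.28418925e-01] {'fx': 404.23146309191407, 'fy': 404.23146309191407, 'cx': 323.39376993132424, 'cy': 235.5516735600473, 'rvec': array([-2.87119276,  0.19498053,  0.02685608]), 'tvec': array([-0.44754595,  0.15559986,  0.48763551])} (array([0.48125731, 0.21445798, 0.42976303]), array([-0.04570851, -0.26815375, -0.96239071]))
[[319.17292603 216.2085382 ]
 [320.24203509 194.76084648]
 [205.94987347 198.26018046]]
```

View pics/w1.png

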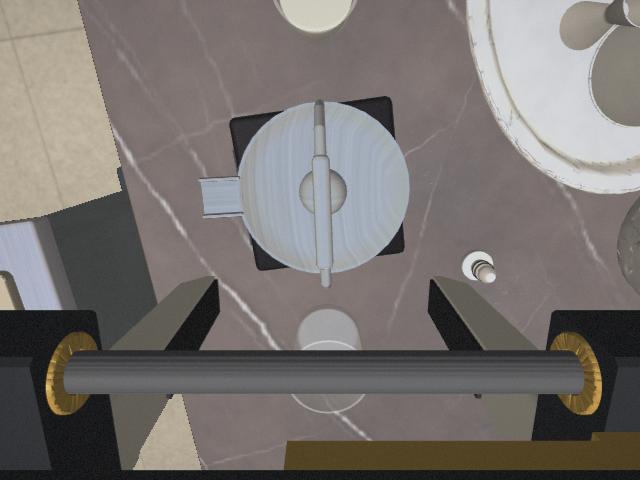

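Wrist view: bar runs from about (321,156) to (325,268), ball at (323,191), rim centre at about (324,187), lip at (202–240,197). I'll cast these points and fit the bar line by mask.

Run:
```python
from h import *
im=cv2.imread("pics/w1.png"); m=eyes.camera_model("wrist")
for n,u,v,z in[("rim",324.5,187,.064),("ball",323,191,.062),("lip",201.5,197.5,.066),("bar1",321,156,.163),("bar2",325,268,.163),("leglow1",319,101,.064),("leglow2",326,287,.064),("glassrim",329.5,376,.092)]:
    print(n,onz(m,u,v,z).round(4))
c=cv2.resize(im[80:300,190:420],None,fx=2.7,fy=2.7,interpolation=cv2.INTER_CUBIC); cv2.imwrite("pics/w1c.png",c)
```

```text
rim [0.4749 0.1614 0.064 ]
ball [0.473  0.1577 0.062 ]
lip [0.3628 0.1674 0.066 ]
bar1 [0.4771 0.1961 0.163 ]
bar2 [0.4693 0.1194 0.163 ]
leglow1 [0.4802 0.2356 0.064 ]
leglow2 [0.4631 0.0647 0.064 ]
glassrim [ 0.4556 -0.0147  0.092 ]
```

View pics/w1c.png

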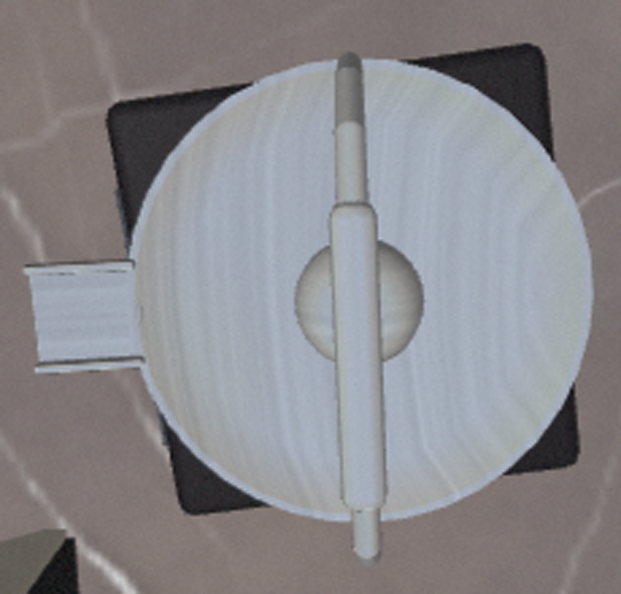

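Bar centre is (0.473,0.158), its length comes out at 77 mm (80 expected), and the dish yaw is about 174.5°. I'll centre over it, turn 2.3° and descend.

Call:
arm_command:
  deltas:
    - [[0.2,0.9,0,0,0,2.3],[0,0.5,-0.5,0,0,0],[0,0,-1.5,0,0,0],[0,0,-2,0,0,0],[0,0,-2,0,0,0],[0,0,-2,0,0,0],[0,0,-1.5,0,0,0],[0,0,-1,0,0,0],[0,0,-0.5,0,0,0],[0,0,0,0,0,0],[0,0,0,0,0,0]]

```text
t: 8.4
tool_pos: [0.4727, 0.1591, 0.1552]
orientation: [2.323, 2.114, 0.001]
force: [-0.4, -0.4, 0.9]
opening: 0.0928
gripper_force: 0.0
```

Run:
```python
from h import *
m=eyes.camera_model("wrist"); im=eyes.read_camera("wrist"); cv2.imwrite("pics/w2.png",im)
s=monitor.read_state(); print(s["tool_pos"],s["orientation"])
print(proj(m,[[.473,.158,.163],[.4771,.1961,.163],[.4693,.1194,.163]]))
```

```text
[0.47306763 0.15912408 0.1556677 ] [2.32299514e+00 2.11397015e+00 1.98840958e-03]
[[322.10047157 304.01492964]
 [323.27649326 215.20329405]
 [322.05166462 383.90358081]]
```

View pics/w2.png

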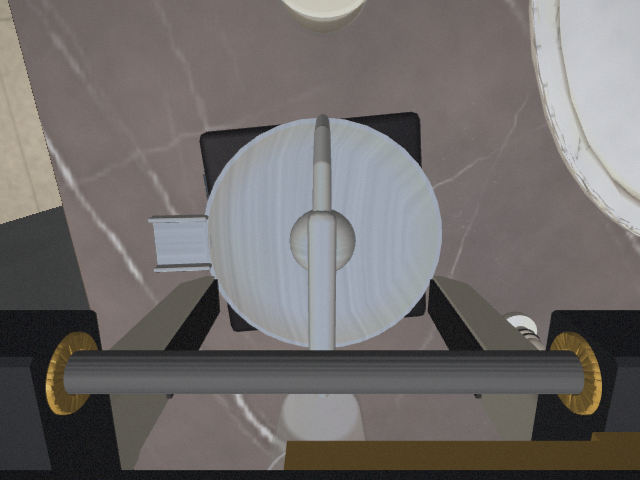

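The bar sits between the fingers (column 322, end at row 211, near the prediction). I'll go down the last 1.9 cm and close.

Call:
arm_command:
  deltas:
    - [[0,0,-0.7,0,0,0],[0,0,-0.8,0,0,0],[0,0,-0.4,0,0,0],[0,0,0,0,0,0],[0,0,0,0,0,0],[0,0,0,0,0,0],[0,0,0,0,0,0],[0,0,0,0,0,0],[0,0,0,0,0,0],[0,0,0,0,0,0],[0,0,0,0,0,0],[0,0,0,0,0,0]]
  gripper: -0.6
  squeeze: 5

```text
t: 9.45
tool_pos: [0.4725, 0.159, 0.1357]
orientation: [2.323, 2.114, 0.0]
force: [-0.4, -0.1, -0.7]
opening: 0.0199
gripper_force: 0.0
```

Call:
arm_command:
  deltas:
    - [[0,0,0,0,0,0],[0,0,0,0,0,0],[0,0,0,0,0,0],[0,0,0,0,0,0],[0,0,0,0,0,0],[0,0,0,0,0,0],[0,0,0,0,0,0],[0,0,0,0,0,0]]
  gripper: -1

```text
t: 10.12
tool_pos: [0.4723, 0.159, 0.1356]
orientation: [-2.323, -2.114, 0.0]
force: [-2.6, 0.5, 1.4]
opening: 0.0118
gripper_force: 5.0
```

Call:
arm_command:
  deltas:
    - [[0,0,0,0,0,0],[0,0,0,0,0,0],[0,0,0,0,0,0],[0,0,0,0,0,0]]
  squeeze: 30

```text
t: 10.45
tool_pos: [0.4724, 0.159, 0.1356]
orientation: [-2.323, -2.115, 0.0]
force: [-3.3, 0.7, 1.2]
opening: 0.012
gripper_force: 30.0
```

Call:
arm_command:
  deltas:
    - [[0,0,0.1,0,0,0],[0,0,0.2,0,0,0],[0,0,0.3,0,0,0],[0,0,0.4,0,0,0],[0,0,0.4,0,0,0],[0,0,0.4,0,0,0],[0,0,0.4,0,0,0],[0,0,0.4,0,0,0],[0,0,0.4,0,0,0],[0,0,0.4,0,0,0],[0,0,0.4,0,0,0],[0,0,0.4,0,0,0]]

```text
t: 11.45
tool_pos: [0.4724, 0.159, 0.1781]
orientation: [2.323, 2.114, 0.0]
force: [0.3, -0.2, -5.6]
opening: 0.012
gripper_force: 30.0
```

Call:
arm_command:
  deltas:
    - [[0,0,0.4,0,0,0],[0,0,0.4,0,0,0],[0,0,0.4,0,0,0],[0,0,0.4,0,0,0],[0,0,0.4,0,0,0],[0,0,0.4,0,0,0],[0,0,0.4,0,0,0],[0,0,0.3,0,0,0],[0,0,0.2,0,0,0],[0,0,0.1,0,0,0],[0,0,0,0,0,0],[0,0,0,0,0,0]]

```text
t: 12.45
tool_pos: [0.4723, 0.159, 0.2115]
orientation: [-2.323, -2.114, 0.0]
force: [0.1, 0.2, -4.8]
opening: 0.0115
gripper_force: 30.0
```

Run:
```python
from h import *
im=eyes.read_camera("side"); w=eyes.read_camera("wrist")
a=cv2.resize(im[210:400,190:400],None,fx=2,fy=2,interpolation=cv2.INTER_CUBIC); b=cv2.resize(w[90:350,130:480],(378,380*260//350*350//350))
b=cv2.resize(w[90:350,130:480],(380,282)); b=cv2.copyMakeBorder(b,0,98,0,0,cv2.BORDER_CONSTANT)
cv2.imwrite("pics/lift.png",np.hstack([a[:380],b]))
s=monitor.read_state(); print(s["tool_pos"],s["orientation"],s["force"],s["wrist_torque"],s["q"])
```

```text
[0.47225705 0.15893818 0.21131614] [-2.32328071e+00 -2.11427426e+00  7.03663601e-04] [ 0.17235042  0.67643097 -5.23933284] [-0.05825022 -0.0808328   0.01398616] [ 2.21686051e-01 -1.43740447e-01  1.77444055e+00  2.99268702e-05
  1.51142478e+00  3.15813627e-01]
```

View pics/lift.png

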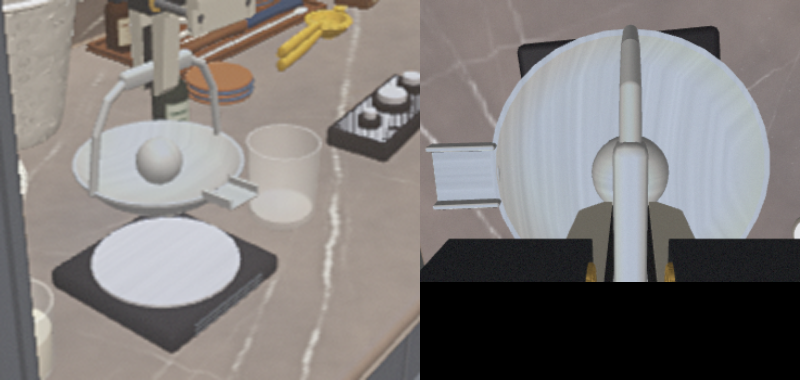

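Lifted level: the ball is in the middle in both views, and the lip clears the glass height. Now the quarter turn, about +89°.

Call:
arm_command:
  deltas:
    - [[0,0,0,0,0,0.5],[0,0,0,0,0,1],[0,0,0,0,0,2],[0,0,0,0,0,3],[0,0,0,0,0,3],[0,0,0,0,0,3],[0,0,0,0,0,3],[0,0,0,0,0,3],[0,0,0,0,0,3],[0,0,0,0,0,3],[0,0,0,0,0,3],[0,0,0,0,0,3]]

```text
t: 13.55
tool_pos: [0.4724, 0.159, 0.2115]
orientation: [-1.681, -2.654, 0.0]
force: [0.7, -0.2, -5.1]
opening: 0.0114
gripper_force: 30.0
```

Call:
arm_command:
  deltas:
    - [[0,0,0,0,0,3],[0,0,0,0,0,3],[0,0,0,0,0,3],[0,0,0,0,0,3],[0,0,0,0,0,3],[0,0,0,0,0,3],[0,0,0,0,0,3],[0,0,0,0,0,3],[0,0,0,0,0,3],[0,0,0,0,0,3],[0,0,0,0,0,3],[0,0,0,0,0,3]]

```text
t: 14.55
tool_pos: [0.4724, 0.159, 0.2116]
orientation: [-0.778, -3.044, 0.0]
force: [0.6, 0.7, -5.1]
opening: 0.0118
gripper_force: 30.0
```

Call:
arm_command:
  deltas:
    - [[0,0,0,0,0,3],[0,0,0,0,0,3],[0,0,0,0,0,3],[0,0,0,0,0,3],[0,0,0,0,0,3],[0,0,0,0,0,3],[0,0,0,0,0,2],[0,0,0,0,0,1],[0,0,0,0,0,0.5],[0,0,0,0,0,0],[0,0,0,0,0,0],[0,0,0,0,0,0]]

```text
t: 15.55
tool_pos: [0.4724, 0.159, 0.2116]
orientation: [0.203, 3.135, -0.0]
force: [0.4, 0.1, -5.3]
opening: 0.0115
gripper_force: 30.0
```

Call:
arm_command:
  deltas:
    - [[0,0,0,0,0,0],[0,0,0,0,0,0],[0,0,0,0,0,0],[0,0,0,0,0,0],[0,0,0,0,0,0],[0,0,0,0,0,0],[0,0,0,0,0,0],[0,0,0,0,0,0],[0,0,0,0,0,0],[0,0,0,0,0,0],[0,0,0,0,0,0],[0,0,0,0,0,0]]

```text
t: 16.55
tool_pos: [0.4724, 0.1589, 0.2116]
orientation: [0.203, 3.135, -0.0]
force: [0.6, 0.2, -5.0]
opening: 0.0114
gripper_force: 30.0
```

Run:
```python
from h import *
im=eyes.read_camera("side"); t=eyes.read_camera("top");cv2.imwrite("pics/t9.png",t)
w=eyes.read_camera("wrist")
a=cv2.resize(im[210:400,190:400],None,fx=1.9,fy=1.9)
b=cv2.resize(w,(400,300)); b=cv2.copyMakeBorder(b,0,61,0,0,cv2.BORDER_CONSTANT)
cv2.imwrite("pics/fin.png",np.hstack([a,b]))
s=monitor.read_state(); print(s["t"],s["tool_pos"],s["orientation"],s["force"],s["gripper_force"])
```

```text
16.7 [0.47242954 0.15898317 0.21164258] [2.02546265e-01 3.13504154e+00 1.37706927e-05] [ 1.26421217 -0.06602754 -4.77067808] 29.998918175697327
```

View pics/fin.png

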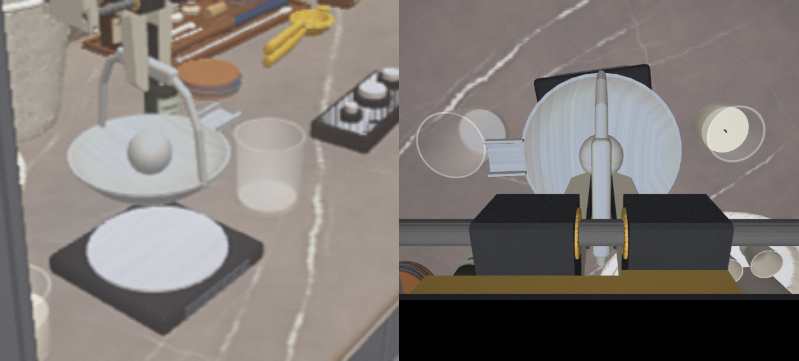

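Run:
```python
from h import *
m=eyes.camera_model("wrist")
l=onz(m,139,251,.1415); g=onz(m,83,231,.092); d=np.array([.4725,.159])
a=(l[:2]-d)/np.linalg.norm(l[:2]-d); r=g[:2]-d
print(l,g,np.linalg.norm(l[:2]-d),"ahead",a@r,"lateral",a[0]*r[1]-a[1]*r[0])
c=np.deg2rad(262.5);a=np.array([np.cos(c),np.sin(c)])
for G in([.4518,-.0189],[.4556,-.0147]): r=np.array(G)-d; print(a@r,a[0]*r[1]-a[1]*r[0])
```

```text
[0.45974121 0.04657712 0.1415    ] [ 0.45188807 -0.0153941   0.092     ] 0.11314455704512169 ahead 0.175606066961464 lateral -0.0008148463823911996
0.17907993301735595 0.002697700965509312
0.17441986506914972 0.0059169814314056005
```

The lip line passes the glass within 1–6 mm and the glass is 0.175 m ahead. The ball is in the middle and the dish is level and still, about 75 mm above the plate. Handing in.

```bash
python3 -c "
from h import *
print(ticket.close_job())"
```

```text
the job is handed in; nothing more can be done
None
```

I pressed the three keys fully down in order (small, medium, large), then lifted the dish straight up and turned it about 88° so its lip points at the glass; I handed the job in at about 16.7 s, with the dish held level about 75 mm above the plate and the ball in the middle (no verdict came back).

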